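Load the ink rack in reverse printing order

ROBOT

A 6-joint arm with a two-finger parallel gripper is mounted at the origin on the work surface. World frame = base frame: x ahead of the robot, y to its left, z up, the work surface at z = 0. Lengths are in mm, angles in rad, forces in N, time in s.
With the tool pointing down it reaches from about 275 to 750 mm from the base axis. Payload 10.2 kg.
Tool frame: the origin (TCP) lies at the very end of the fingers, on their centre line; the grasp point (between the pads) lies 19 mm behind it; z points along the fingers, y is the line along which they close (so a half turn about z gives the same grasp; the last joint's range is limited). The gripper opens to 85 mm and grips with 20 to 120 N. Pads are 22 mm wide; open, the fingers measure 114 mm over their backs; the gripper's body (76 mm by 85 mm) begins 54 mm behind the grasp point. The pads swing forward as they close: fully open they stand 13 mm farther back than shut.
Start: joints at [-1.432, 0.313, 1.498, -0, 1.331, -0.223], TCP at [185.816, -491.023, 204.594] pointing down, gripper open.
Joint ranges: [-2.94, 2.94], [-0.97, 2.17], [0.19, 2.56], [-1.23, 4.37], [0.02, 3.11], [-2.88, 2.88]. Speed limits (rad/s): [2.39, 2.39, 3.01, 3.14, 3.14, 3.14].

INTERFACE

Orientations are given as a unit quaternion [w, x, y, z].
In Python, from rig import * gives the robot as it stands. The module is installed in compiled form; this text tells all that it offers.
- The arm moves only by the shell command python3 -m crank 'ROWS' [FORCE]. ROWS is JSON, a list that holds one entry, the list of rows, each a list of 7 numbers: the shift along the tool's x, y, z in units of 25 mm (1.0 is 25 mm), then the turn, a rotation vector about the tool's x, y, z in units of 8 degrees (1.0 is 8 degrees), then the finger opening in mm, from 0 to 85.4. A call has exactly 8 rows; each row shifts and turns the commanded pose from where the row before left it, along the tool's axes as they then stand; what a row does not reach is not made up. A row lasts 1/10 s, in which the tool goes at most 50 mm and 8.59 degrees, less where a joint would pass 70% of its speed; a pose out of reach is approached as far as the arm can. A call is refused whole if a number of a shift passes 1 or a number of a turn 1, either way. A call with a gripper value outside its range is refused whole. The fingers move at their own pace and stop on an object; FORCE is the grip in N (left out, the last holds). Time passes only in rows, so rows that do not move let the fingers close, or fill a call up. It gives the time, the measured TCP pose, the force, the opening and the grip force at its end, in the units of the state.
- sense(): the state, without advancing time (a new reading comes with each control period).
- capture(name): name is "scene" or "side" or "wrist"; returns the picture (400x640x3 uint8, blue, green, red); there is no depth.
- camera_model(name): a dict with "fx", "fy", "cx", "cy" (pixels), "world_from_camera" (4x4, takes a point from camera to world coordinates); the wrist camera has in their place "T_tool_cam" (4x4, takes a point from camera to tool coordinates, whose origin is the TCP and whose axes are the flange's). Camera axes: x right, y up, looking along -z (the intrinsics and any distortion apply to the point x, -y, -z); pixel columns grow to the right and rows downward; lengths in mm; the calibration is good to about 2 mm. A picture is of the moment at which its call begins: read the wrist's pose just before it. camera_model takes no time and is no camera call.
- finish_job(): hands the job in; it is judged then, once.
The state is a dict: "time_s": time; "joints": joint angles; "dq": joint speeds; "tau": joint torques, N m; "eef_pos": TCP position; "ee_rot": TCP orientation; "force": force on the tool from outside, world axes, zero at the start; "wrist_torque": the same for the moment, N m; "grip_width": opening from 0.0 (shut) to 1.0 (fully open); "grip_force": force on a finger pad.
Only numpy, scipy, OpenCV 4.12 (cv2) and the standard library are available. Lean on these libraries where they do the work, as an engineer would, in place of code of your own. Each camera call takes 0.05 s, during which the arm holds its last target. There are 200 camera calls.

TASK

The four ink pots stand on the drying board in printing order. Move them all to the wooden ink rack in the reverse order: as you see both rows from the robot, the pot that was leftmost on the board goes into the rightmost of the rack's four empty compartments, the next one into the compartment beside it, and so on, one pot in each. Keep the pots upright and leave each standing flat on the floor of its compartment.

Things in the scene. Friction and masses are not known exactly. Their poses are not given: they have to be found in the camera images.
- pot_wide: Ink pot, white plastic with a black lid, closed, rigid, 0.13 to 0.25 kg. A round tub, the thickest: 54 diameter, 70 high, the black lid as wide as the body. Straight sides. Origin: centre of its underside, z up. Sizes in mm. Starts on its own dish on the drying board, at any place in the row.
- pot_slim: Ink pot, white plastic with a black lid, closed, rigid, 0.13 to 0.25 kg. A round pot, the thinnest: 38 diameter, 66 high, the black lid as wide as the body. Straight sides. Origin: centre of its underside, z up. Sizes in mm. Starts on its own dish on the drying board, at any place in the row.
- pot_tall: Ink pot, white plastic with a black lid, closed, rigid, 0.13 to 0.25 kg. A round bottle-like pot, the tallest: body 46 diameter and 70 high, then a narrow black cap 26 diameter, 92 high in all. Origin: centre of its underside, z up. Sizes in mm. Starts on its own dish on the drying board, at any place in the row.
- pot_square: Ink pot, white plastic with a black lid, closed, rigid, 0.13 to 0.25 kg. A square-bodied pot 46 x 46, 64 high, corners rounded, then a round black cap 34 diameter, 78 high in all; x and y axes square to its sides, at most 7 deg off the board's. Origin: centre of its underside, z up. Sizes in mm. Starts on its own dish on the drying board, at any place in the row.
- dish_wide: Flat round steel drip dish, 66 mm diameter, 4 mm thick, fixed on the drying board, the one on which pot_wide stands at the start; it stays there and so shows that pot's starting place in the row. Origin: centre of its underside; the pot stands 4 mm higher.
- dish_slim: Flat round steel drip dish, 66 mm diameter, 4 mm thick, fixed on the drying board, the one on which pot_slim stands at the start; it stays there and so shows that pot's starting place in the row. Origin: centre of its underside; the pot stands 4 mm higher.
- dish_tall: Flat round steel drip dish, 66 mm diameter, 4 mm thick, fixed on the drying board, the one on which pot_tall stands at the start; it stays there and so shows that pot's starting place in the row. Origin: centre of its underside; the pot stands 4 mm higher.
- dish_square: Flat round steel drip dish, 66 mm diameter, 4 mm thick, fixed on the drying board, the one on which pot_square stands at the start; it stays there and so shows that pot's starting place in the row. Origin: centre of its underside; the pot stands 4 mm higher.
- drying_board: Fixed aluminium board where the pots start, nearer than the rack or beyond it. Floor 12 mm and rim 18 mm above the table, 88 mm deep. Origin at table height, mid-row. The row runs along its y axis (y to the robot's left, turned up to 9 deg): dishes at y = +114, +38, -38, -114 mm, x = 0. A tape roll (52 mm diameter, 24 high) at about y = -192 is no part of the job.
- ink_rack: Fixed wooden rack where the pots go. Four compartments 72 x 72 mm inside, floor 12 mm and wall tops 24 mm above the table, walls 4 thick. Origin at table height, mid-row. The row runs along its y axis (y to the robot's left, turned up to 9 deg): centres at y = +114, +38, -38, -114 mm, x = 0. A fifth, narrower bin (y = +187) with a low brass pin tin is no part of the job.
Things that resemble listed ones, but are neither listed nor needed, are in the scene too. Leave any blue or yellow look-alike of the pot_slim alone.

How it is judged:
By the outcome, as a careful person would: the job done as asked, in the order asked, and still so for the second after the job is handed in, with the robot touching nothing.
It also fails if it takes over 96 s, if anything falls off the work surface, if the arm or the gripper's body presses on something with over 40 N, if the wrist force passes 120 N, or if a joint passes its speed limit or range.

## Working session

There is one attempt and no reset: what is moved stays moved. The work goes in short steps, Python scripts to look and compute and a shell command to move; the robot and the scene stay as the last step left them, time stands still between calls to the robot, and variables do not carry over. Pictures are saved under pics/ and viewed, at most 14 in all, crops included, and the job is handed in when it is done.

```bash
mkdir -p pics; python3 - <<'E'
from rig import *
import cv2, numpy as np
np.set_printoptions(precision=4,suppress=True)
for n in ("scene","side","wrist"):
    m=camera_model(n); print(n,m)
s=sense(); print(s)
for n in ("scene","side"):
    cv2.imwrite(f"pics/{n}0.png",capture(n))
E
```

```text
scene {'fx': 515.5249524255039, 'fy': 515.5249524255039, 'cx': 321.5012372261408, 'cy': 188.38525553186858, 'world_from_camera': array([[  -0.1021,   -0.8337,    0.5427, 1059.0439],
       [   0.9948,   -0.0835,    0.059 ,   37.5445],
       [  -0.0039,    0.5459,    0.8379,  816.7115],
       [   0.    ,    0.    ,    0.    ,    1.    ]])}
side {'fx': 369.55443033996596, 'fy': 369.55443033996596, 'cx': 315.4055768614963, 'cy': 199.7810707226483, 'world_from_camera': array([[ -0.8925,   0.2858,  -0.349 , 335.0726],
       [ -0.4506,  -0.5304,   0.7181, 455.9288],
       [  0.0202,   0.7981,   0.6021, 461.0319],
       [  0.    ,   0.    ,   0.    ,   1.    ]])}
wrist {'fx': 322.0457180470875, 'fy': 322.0457180470875, 'cx': 316.1367989366789, 'cy': 201.72611658671255, 'T_tool_cam': array([[   0.001 ,    0.9601,    0.2795,   71.8907],
       [   1.    ,   -0.0009,   -0.0002,   -1.0556],
       [   0.0001,    0.2795,   -0.9601, -169.6171],
       [   0.    ,    0.    ,    0.    ,    1.    ]])}
{'time_s': 0.0, 'joints': array([-1.4324,  0.3134,  1.4985,  0.    ,  1.331 , -0.2234]), 'dq': array([ 0.0004, -0.0011, -0.0007,  0.0016,  0.0011, -0.0011]), 'tau': array([ -0.0012, -41.227 , -25.9739,  -0.0002,   0.0042,  -0.    ]), 'eef_pos': array([ 185.7715, -490.725 ,  204.031 ]), 'ee_rot': array([-0.0006,  0.9837,  0.1799,  0.    ]), 'force': array([-0.1741,  0.0238,  0.5207]), 'wrist_torque': array([-0.0344,  0.0296,  0.0368]), 'grip_force': 0.0, 'grip_width': 0.9980923134493559}
```

View pics/scene0.png

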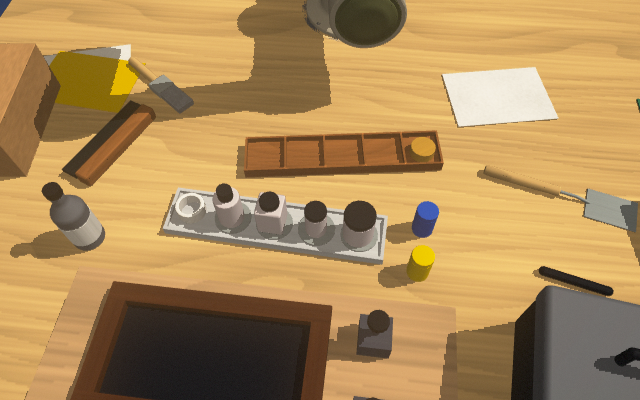

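View pics/side0.png

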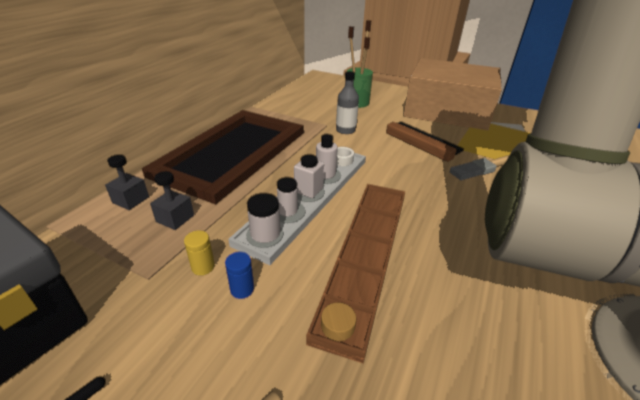

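The scene camera faces the robot, so image right is the robot's left. From the robot's left the pots are wide (359,222), slim (315,220), square (270,210) and tall (228,205). The rack (245–442, 132–175) is nearer the robot, with the tin bin at its left end. I'll enlarge both views.

```bash
python3 - <<'E'
import cv2
a=cv2.imread("pics/scene0.png")[125:270,155:447]
b=cv2.imread("pics/side0.png")[130:360,225:412]
def grid(i,x0,y0,k):
    j=cv2.resize(i,None,fx=k,fy=k,interpolation=cv2.INTER_CUBIC)
    for x in range((x0//20+1)*20,x0+i.shape[1],20):
        cv2.line(j,(int((x-x0+.5)*k),0),(int((x-x0+.5)*k),5),(0,0,255),1);cv2.putText(j,str(x),(int((x-x0)*k),14),0,.35,(0,0,255))
    for y in range((y0//20+1)*20,y0+i.shape[0],20):
        cv2.line(j,(0,int((y-y0+.5)*k)),(5,int((y-y0+.5)*k)),(0,0,255),1);cv2.putText(j,str(y),(6,int((y-y0)*k)+5),0,.35,(0,0,255))
    return j
cv2.imwrite("pics/scene_c.png",grid(a,155,125,2.7)); cv2.imwrite("pics/side_c.png",grid(b,225,130,2.6))
E
```

```text
(no output)
```

View pics/scene_c.png

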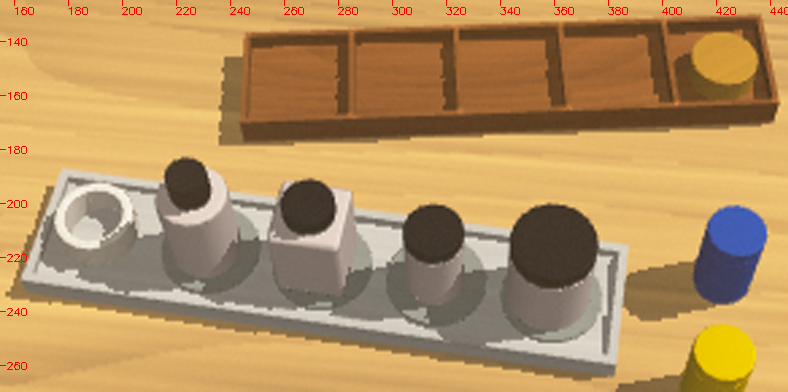

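View pics/side_c.png

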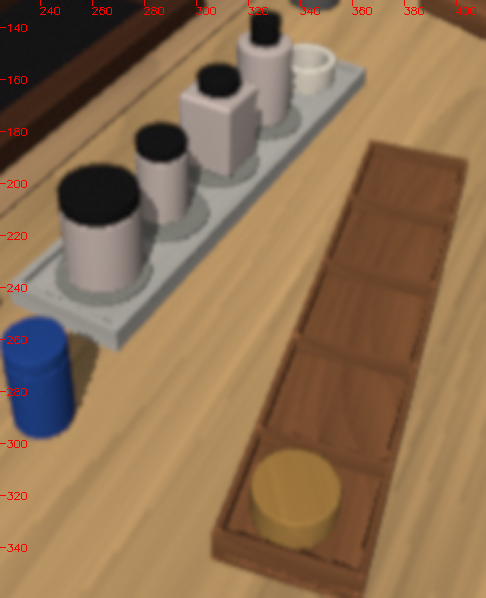

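Scene crop: lid-top centres are wide (554,240), slim (434,229), square (308,202) and tall (186,175). The rack's top corners are (245,34), (763,16), (778,103) and (241,123). Side crop: lids are (99,190), (161,139), (218,75) and (265,20). The rack corners there are (371,142), (467,160), (212,531) and (365,577).

```bash
cat > h.py <<'E'
from rig import *
import numpy as np, cv2
np.set_printoptions(precision=1,suppress=True)
def ray(n,uv,T=None):
    m=camera_model(n); T=m["world_from_camera"] if T is None else T
    d=np.array([(uv[0]-m["cx"])/m["fx"],-(uv[1]-m["cy"])/m["fy"],-1.])
    return T[:3,3],T[:3,:3]@d/np.linalg.norm(d)
def tri(rs):
    A=sum(np.eye(3)-np.outer(d,d) for o,d in rs); b=sum((np.eye(3)-np.outer(d,d))@o for o,d in rs)
    p=np.linalg.solve(A,b); return p,max(np.linalg.norm(np.cross(p-o,d)) for o,d in rs)
def onz(r,z): o,d=r; return o+d*(z-o[2])/d[2]
sc=lambda p:(p[0]/2.7+155-.3,p[1]/2.7+125-.3)
sd=lambda p:(p[0]/2.6+225-.3,p[1]/2.6+130-.3)
E
python3 - <<'E'
from h import *
P=dict(wide=((554,240),(99,190),86),slim=((434,229),(161,139),82),square=((308,202),(218,75),94),tall=((186,175),(265,20),108),
 rA=((245,34),(467,160),24),rB=((241,123),(371,142),24),rC=((763,16),(365,577),24),rD=((778,103),(212,531),24))
for k,(a,b,z) in P.items():
    r=[ray("scene",sc(a)),ray("side",sd(b))]
    print(k,*tri(r),onz(r[0],z),onz(r[1],z))
E
```

```text
wide [627.4  54.2  83.4] 0.5453268344740846 [628.5  53.7  86. ] [625.6  57.5  86. ]
slim [624.7 -19.7  79.5] 0.5673204320237935 [625.7 -19.9  82. ] [623.  -15.9  82. ]
square [620.7 -97.7  91.9] 0.5908627269911253 [621.4 -97.7  94. ] [619.1 -93.7  94. ]
tall [ 617.2 -172.1  105. ] 0.9786962870450484 [ 618.2 -171.9  108. ] [ 615.  -165.2  108. ]
rA [ 441.4 -179.    23.3] 0.46319729630828993 [ 441.4 -179.1   24. ] [ 441.4 -177.3   24. ]
rB [ 517.9 -168.2   21.5] 0.07479071504939812 [ 519.7 -167.5   24. ] [ 516.8 -164.7   24. ]
rC [388.1 194.3  26.4] 1.2922283003771224 [387.2 195.6  24. ] [387.6 191.7  24. ]
rD [465.8 204.4  24.7] 0.0008826828603684906 [465.3 204.5  24. ] [466. 204.  24.]
```

Triangulated heights agree with the text: lids about 2 mm low, rack wall tops 21.5–26 mm (text 24). The board yaw is about -2.6° and the rack yaw about +8.1°. I'll turn the tool so it closes across the row.

```bash
cat >> h.py <<'E'
RY,BY=98.1,87.4   # tool-x yaw (deg) for rack, board
# wide/slim/square/tall: pot xy, rack slot xy
POT=dict(wide=(627.7,54.5),slim=(625,-19.5),square=(621,-97),tall=(617.5,-171))
SLOT=dict(wide=(474.0,-134.1),slim=(463.5,-59.1),square=(452.9,15.9),tall=(442.3,90.9))
def go(x,y,z,yaw):
    "turn about tool z and shift in tool axes (after the turn), units of rows"
    from scipy.spatial.transform import Rotation as R
    s=sense(); q=s["ee_rot"]; M=R.from_quat([q[1],q[2],q[3],q[0]]).as_matrix()
    cy=np.degrees(np.arctan2(M[1,0],M[0,0])); t=np.radians(yaw)
    d=np.array([x,y,z])-s["eef_pos"]; tx=np.array([np.cos(t),np.sin(t),0]); ty=np.array([np.sin(t),-np.cos(t),0])
    print("t",s["time_s"],"pos",s["eef_pos"],"yaw %.1f tilt %.2f"%(cy,np.degrees(np.arccos(-M[2,2]))),"gw",s["grip_width"],"gf",s["grip_force"],"F",s["force"])
    print("turn z units %.2f"%(-(yaw-cy)/8),"shift units",np.round([d@tx/25,d@ty/25,-d[2]/25],2))
E
python3 -m crank '[[[0,0,0,0,0,-1,85],[0,0,0,0,0,-1,85],[0,0,0,0,0,-1,85],[0,0,0,0,0,-1,85],[0,0,0,0,0,-1,85],[0,0,0,0,0,-1,85],[0,0,0,0,0,-1,85],[0,0,0,0,0,-1,85]]]' 60; python3 -c "
from h import *
go(*POT['wide'],170,BY)"
```

```text
time_s: 0.9
eef_pos: [185.8, -490.9, 204.2]
ee_rot: [-0.0, 0.737, 0.676, 0.0]
force: [-0.2, -1.2, -0.5]
grip_width: 0.996
grip_force: 0.0
t 0.9 pos [ 185.8 -490.9  204.2] yaw 85.1 tilt 0.05 gw 0.9958346867709872 gf 0.0 F [-0.2 -1.2 -0.5]
turn z units -0.29 shift units [22.6 16.7  1.4]
```

```bash
python3 -m crank '[[[1,0.74,0,0,0,-0.29,85],[1,0.74,0,0,0,0,85],[1,0.74,0,0,0,0,85],[1,0.74,0,0,0,0,85],[1,0.74,0,0,0,0,85],[1,0.74,0,0,0,0,85],[1,0.74,0,0,0,0,85],[1,0.74,0,0,0,0,85]]]' >/dev/null;  python3 -m crank '[[[1,0.74,0,0,0,0,85],[1,0.74,0,0,0,0,85],[1,0.74,0,0,0,0,85],[1,0.74,0,0,0,0,85],[1,0.74,0,0,0,0,85],[1,0.74,0,0,0,0,85],[1,0.74,0,0,0,0,85],[0,0,0,0,0,0,85]]]'; python3 - <<'E'
from h import *
go(*POT['wide'],170,BY)
s=sense(); cv2.imwrite("pics/w1.png",capture("wrist")); np.save("w1.npy",np.r_[s["eef_pos"],s["ee_rot"]])
E
```

```text
time_s: 2.5
eef_pos: [484.4, -129.2, 204.2]
ee_rot: [-0.0, 0.724, 0.69, 0.0]
force: [-0.5, -0.8, -0.0]
grip_width: 0.994
grip_force: 0.0
t 2.5 pos [ 484.4 -129.2  204.2] yaw 87.2 tilt 0.05 gw 0.993898875580244 gf 0.0 F [-0.5 -0.8 -0. ]
turn z units -0.02 shift units [7.6 5.4 1.4]
```

View pics/w1.png

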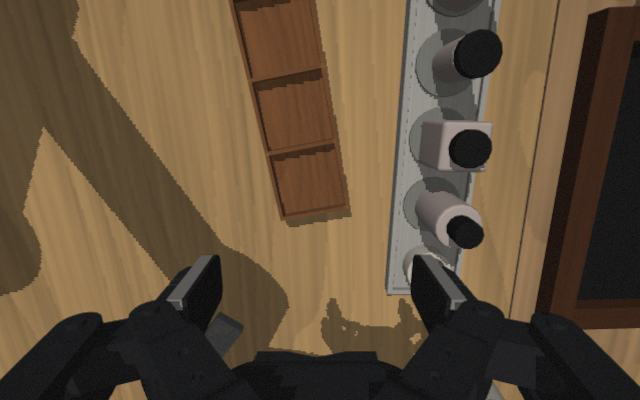

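The wrist view shows cap tops at tall (464,231), square (470,148) and slim (478,54). The rack's end corners are (283,217) and (348,207), and its divider junctions lie along the left and right walls. The square pot is nearly aligned with the tool. I'll cross-check these against the fixed cameras.

```bash
cat >> h.py <<'E'
def wT(p):
    from scipy.spatial.transform import Rotation as R
    T=np.eye(4); T[:3,3]=p[:3]; T[:3,:3]=R.from_quat([p[4],p[5],p[6],p[3]]).as_matrix()
    return T@camera_model("wrist")["T_tool_cam"]
E
python3 - <<'E'
from h import *
T=wT(np.load("w1.npy"))
S=dict(tall=((464,231),(186,175),108),square=((470,148),(308,202),94),slim=((478,54),(434,229),82),rA=((283,217),(245,34),24),rB=((348,207),(241,123),24))
for k,(a,b,z) in S.items():
    r=ray("wrist",a,T); print(k,*tri([r,ray("scene",sc(b))]),onz(r,z))
E
```

```text
tall [ 616.  -171.2  103.4] 1.9827554325715642 [ 613.7 -167.2  108. ]
square [620.3 -97.3  92. ] 0.7664545048486117 [619.3 -96.3  94. ]
slim [625.3 -20.   81.2] 0.017412262638175916 [624.9 -20.1  82. ]
rA [ 444.7 -176.    27.3] 2.102626266299513 [ 444.6 -174.9   24. ]
rB [ 519.3 -167.2   23.3] 0.47537271032649986 [ 519.3 -166.4   24. ]
```

Agreement is within 2–4 mm. I'll go to pot_wide and descend to TCP z 40.

```bash
python3 -m crank '[[[0.95,0.675,0,0,0,0,85],[0.95,0.675,0,0,0,0,85],[0.95,0.675,0,0,0,0,85],[0.95,0.675,0,0,0,0,85],[0.95,0.675,0,0,0,0,85],[0.95,0.675,0,0,0,0,85],[0.95,0.675,0,0,0,0,85],[0.95,0.675,0,0,0,0,85]]]' >/dev/null; python3 -m crank '[[[0,0,0.4,0,0,0,85],[0,0,1,0,0,0,85],[0,0,1,0,0,0,85],[0,0,0,0,0,0,85],[0,0,0,0,0,0,85],[0,0,0,0,0,0,85],[0,0,0,0,0,0,85],[0,0,0,0,0,0,85]]]'; python3 - <<'E'
from h import *
go(*POT['wide'],40,BY)
cv2.imwrite("pics/w2.png",capture("wrist"))
E
```

```text
time_s: 4.15
eef_pos: [628.1, 51.0, 145.5]
ee_rot: [0.001, 0.725, 0.689, 0.0]
force: [-0.2, -0.0, -0.8]
grip_width: 0.997
grip_force: 0.0
t 4.15 pos [628.1  51.  145.5] yaw 87.0 tilt 0.08 gw 0.9974199885810029 gf 0.0 F [-0.2 -0.  -0.8]
turn z units -0.04 shift units [ 0.1 -0.   4.2]
```

View pics/w2.png

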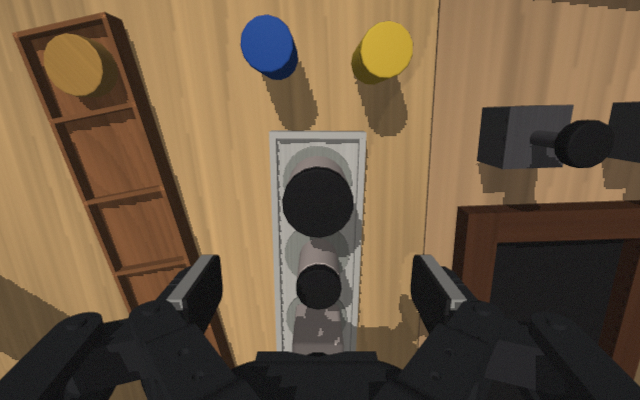

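The lid centre is at (318,201), central between the fingers in the closing direction. Next I check its position along the row.

```bash
python3 - <<'E'
from h import *
s=sense();T=wT(np.r_[s["eef_pos"],s["ee_rot"]])
print(onz(ray("wrist",(318,201),T),86),onz(ray("wrist",(319,286),T),82))
E
```

```text
[630.2  57.3  86. ] [627.4 -15.9  82. ]
```

```bash
python3 -m crank '[[[0.18,0.02,0.9,0,0,0,85],[0,0,1,0,0,0,85],[0,0,1,0,0,0,85],[0,0,1,0,0,0,85],[0,0,0.3,0,0,0,85],[0,0,0,0,0,0,85],[0,0,0,0,0,0,40],[0,0,0,0,0,0,40]]]' 60 >/dev/null;  python3 -m crank '[[[0,0,0,0,0,0,40],[0,0,0,0,0,0,40],[0,0,0,0,0,0,40],[0,0,0,0,0,0,40],[0,0,0,0,0,0,40],[0,0,0,0,0,0,40],[0,0,0,0,0,0,40],[0,0,0,0,0,0,40]]]'; python3 -c "
from h import *
go(*SLOT['wide'],36,RY)"
```

```text
time_s: 5.8
eef_pos: [629.5, 55.6, 41.5]
ee_rot: [0.001, 0.725, 0.689, 0.001]
force: [-0.3, -0.2, 6.0]
grip_width: 0.608
grip_force: 62.5
t 5.8 pos [629.5  55.6  41.5] yaw 87.1 tilt 0.17 gw 0.6075320546203506 gf 62.48431831598282 F [-0.3 -0.2  6. ]
turn z units -1.38 shift units [-6.6 -7.2  0.2]
```

```bash
python3 -m crank '[[[0,0,-0.5,0,0,0,40],[0,0,-1,0,0,0,40],[0,0,-1,0,0,0,40],[0,0,-1,0,0,0,40],[0,0,-1,0,0,0,40],[0,0,0,0,0,-0.69,40],[0,0,0,0,0,-0.69,40],[0,0,0,0,0,0,40]]]' >/dev/null;  python3 -m crank '[[[-0.9,-0.95,0,0,0,0,40],[-0.9,-0.95,0,0,0,0,40],[-0.9,-0.95,0,0,0,0,40],[-0.9,-0.95,0,0,0,0,40],[-0.9,-0.95,0,0,0,0,40],[-0.9,-0.95,0,0,0,0,40],[-0.9,-0.95,0,0,0,0,40],[-0.25,-0.5,0,0,0,0,40]]]'; python3 -c "
from h import *
go(*SLOT['wide'],60,RY)
cv2.imwrite('pics/s2.png',cv2.resize(capture('scene')[100:270,150:450],None,fx=2.6,fy=2.6,interpolation=cv2.INTER_CUBIC))"
```

```text
time_s: 7.4
eef_pos: [473.4, -133.4, 152.6]
ee_rot: [0.0, 0.657, 0.754, -0.0]
force: [0.1, 0.7, -1.0]
grip_width: 0.611
grip_force: 63.4
t 7.4 pos [ 473.4 -133.4  152.6] yaw 97.8 tilt 0.04 gw 0.6108636611813907 gf 63.449272848665714 F [ 0.1  0.7 -1. ]
turn z units -0.03 shift units [-0.   0.   3.7]
```

View pics/s2.png

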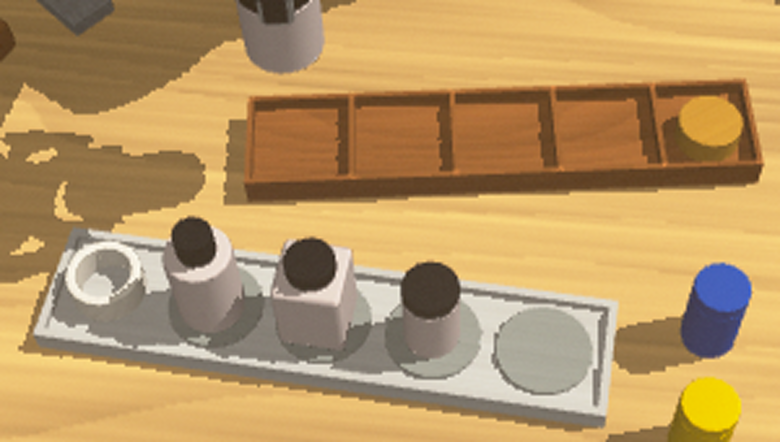

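Pot_wide is held upright above the first compartment, and its dish is empty. Lowering.

```bash
python3 -m crank '[[[0,0,0.6,0,0,0,40],[0,0,1,0,0,0,40],[0,0,1,0,0,0,40],[0,0,1,0,0,0,40],[0,0,0.6,0,0,0,40],[0,0,0.2,0,0,0,40],[0,0,0.04,0,0,0,40],[0,0,0,0,0,0,40]]]'; python3 -c "
from h import *
go(*SLOT['wide'],37.5,RY)
cv2.imwrite('pics/s3.png',cv2.resize(capture('scene')[100:200,220:420],None,fx=3.5,fy=3.5,interpolation=cv2.INTER_CUBIC))"
```

```text
time_s: 8.25
eef_pos: [475.2, -131.6, 41.8]
ee_rot: [0.001, 0.656, 0.755, 0.0]
force: [-0.3, 0.1, -1.6]
grip_width: 0.606
grip_force: 63.5
t 8.25 pos [ 475.2 -131.6   41.8] yaw 98.1 tilt 0.07 gw 0.6060860377451287 gf 63.46833240240812 F [-0.3  0.1 -1.6]
turn z units -0.00 shift units [-0.1 -0.1  0.2]
```

View pics/s3.png

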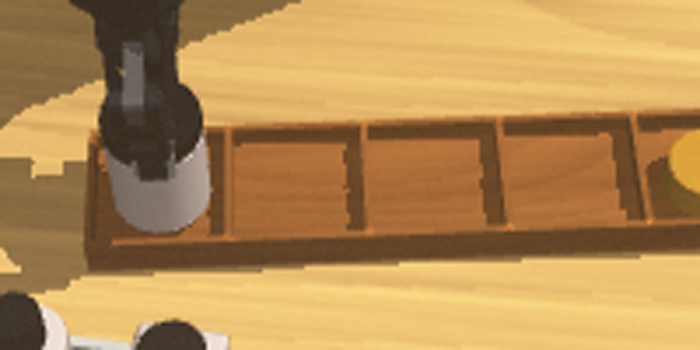

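The pot's base (118–208, 228) is inside the left compartment but 2–3 mm toward the image right. I'll shift it by -0.1 and lower gently to the floor.

```bash
python3 -m crank '[[[-0.1,0,0.05,0,0,0,40],[0,0,0.04,0,0,0,40],[0,0,0.04,0,0,0,40],[0,0,0.04,0,0,0,40],[0,0,0.02,0,0,0,40],[0,0,0,0,0,0,40],[0,0,0,0,0,0,40],[0,0,0,0,0,0,40]]]'
```

```text
time_s: 9.1
eef_pos: [475.1, -134.2, 37.4]
ee_rot: [0.0, 0.655, 0.755, -0.0]
force: [-3.5, 1.5, 11.0]
grip_width: 0.605
grip_force: 64.9
```

Floor contact reads 11 N. Releasing and rising.

```bash
python3 -m crank '[[[0,0,0,0,0,0,85],[0,0,0,0,0,0,85],[0,0,0,0,0,0,85],[0,0,0,0,0,0,85],[0,0,0,0,0,0,85],[0,0,0,0,0,0,85],[0,0,-0.5,0,0,0,85],[0,0,-1,0,0,0,85]]]'; python3 -m crank '[[[0,0,-1,0,0,0,85],[0,0,-1,0,0,0,85],[0,0,-1,0,0,0,85],[0,0,-0.2,0,0,0.67,85],[0,0,0,0,0,0.67,85],[0,0,0,0,0,0,85],[0,0,0,0,0,0,85],[0,0,0,0,0,0,85]]]';python3 -c "
from h import *
go(626,-18.5,140,BY)
cv2.imwrite('pics/s4.png',cv2.resize(capture('side')[130:360,225:412],None,fx=2.6,fy=2.6,interpolation=cv2.INTER_CUBIC))"
```

```text
time_s: 9.9
eef_pos: [474.2, -133.7, 73.8]
ee_rot: [-0.002, 0.656, 0.755, -0.0]
force: [0.3, -0.2, -0.3]
grip_width: 0.993
grip_force: 0.0
time_s: 10.7
eef_pos: [474.9, -134.1, 154.0]
ee_rot: [-0.0, 0.723, 0.691, -0.0]
force: [-0.9, -0.2, -0.8]
grip_width: 0.999
grip_force: 0.0
t 10.7 pos [ 474.9 -134.1  154. ] yaw 87.5 tilt 0.01 gw 0.9993129036346396 gf 0.0 F [-0.9 -0.2 -0.8]
turn z units 0.01 shift units [4.9 5.8 0.6]
```

View pics/s4.png

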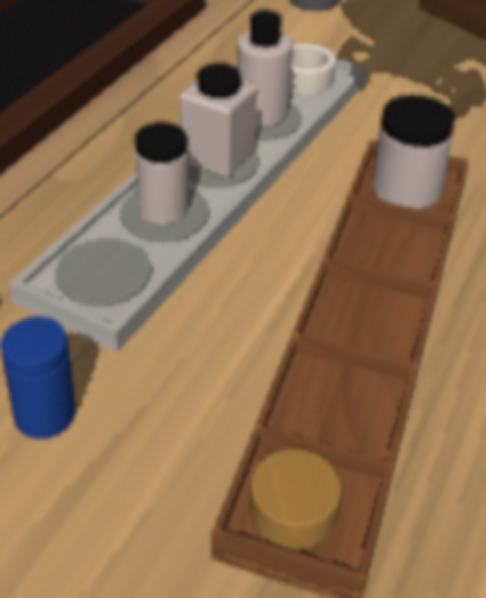

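Pot_wide stands flat and centred in its compartment. On to pot_slim.

```bash
python3 -m crank '[[[0.7,0.83,0,0,0,0,80],[0.7,0.83,0,0,0,0,80],[0.7,0.83,0,0,0,0,80],[0.7,0.83,0,0,0,0,80],[0.7,0.83,0,0,0,0,80],[0.7,0.83,0,0,0,0,80],[0.7,0.83,0,0,0,0,80],[0,0,0,0,0,0,80]]]' >/dev/null; python3 -m crank '[[[0,0,0.55,0,0,0,80],[0,0,1,0,0,0,80],[0,0,1,0,0,0,80],[0,0,1,0,0,0,80],[0,0,0.9,0,0,0,80],[0,0,0.1,0,0,0,80],[0,0,0,0,0,0,80],[0,0,0,0,0,0,20]]]'; python3 -m crank '[[[0,0,0,0,0,0,20],[0,0,0,0,0,0,20],[0,0,0,0,0,0,20],[0,0,0,0,0,0,20],[0,0,0,0,0,0,20],[0,0,0,0,0,0,20],[0,0,0,0,0,0,20],[0,0,0,0,0,0,20]]]';python3 -c "
from h import *
go(*SLOT['slim'],36,RY)"
```

```text
time_s: 12.35
eef_pos: [626.1, -18.8, 41.3]
ee_rot: [0.001, 0.723, 0.691, 0.0]
force: [-0.4, -0.1, -0.1]
grip_width: 0.792
grip_force: 0.0
time_s: 13.15
eef_pos: [626.3, -18.5, 41.3]
ee_rot: [0.001, 0.723, 0.691, 0.0]
force: [-0.6, 0.1, 6.6]
grip_width: 0.413
grip_force: 59.8
t 13.15 pos [626.3 -18.5  41.3] yaw 87.4 tilt 0.11 gw 0.4128316906583704 gf 59.82441142201424 F [-0.6  0.1  6.6]
turn z units -1.34 shift units [-0.7 -6.7  0.2]
```

```bash
python3 -m crank '[[[0,0,-0.5,0,0,0,20],[0,0,-1,0,0,0,20],[0,0,-1,0,0,0,20],[0,0,-1,0,0,0,20],[0,0,-1,0,0,0,20],[0,0,0,0,0,-0.67,20],[0,0,0,0,0,-0.67,20],[0,0,0,0,0,0,20]]]' >/dev/null;  python3 -m crank '[[[-0.1,-0.95,0,0,0,0,20],[-0.1,-0.95,0,0,0,0,20],[-0.1,-0.95,0,0,0,0,20],[-0.1,-0.95,0,0,0,0,20],[-0.1,-0.95,0,0,0,0,20],[-0.1,-0.95,0,0,0,0,20],[-0.1,-0.95,0,0,0,0,20],[0,-0.05,0,0,0,0,20]]]'; python3 -c "
from h import *
go(*SLOT['slim'],37.3,RY)"
```

```text
time_s: 14.75
eef_pos: [460.5, -59.5, 153.0]
ee_rot: [-0.0, 0.657, 0.754, -0.0]
force: [0.4, 0.4, -1.0]
grip_width: 0.416
grip_force: 60.6
t 14.75 pos [460.5 -59.5 153. ] yaw 97.9 tilt 0.04 gw 0.41620879992388465 gf 60.64515933394432 F [ 0.4  0.4 -1. ]
turn z units -0.03 shift units [-0.   0.1  4.6]
```

```bash
python3 -m crank '[[[0,0.1,0.6,0,0,0,20],[0,0,1,0,0,0,20],[0,0,1,0,0,0,20],[0,0,1,0,0,0,20],[0,0,0.6,0,0,0,20],[0,0,0.2,0,0,0,20],[0,0,0.04,0,0,0,20],[0,0,0,0,0,0,20]]]'; python3 -m crank '[[[0,0,0.05,0,0,0,20],[0,0,0.04,0,0,0,20],[0,0,0.04,0,0,0,20],[0,0,0.04,0,0,0,20],[0,0,0.02,0,0,0,20],[0,0,0,0,0,0,20],[0,0,0,0,0,0,20],[0,0,0,0,0,0,20]]]'
```

```text
time_s: 15.55
eef_pos: [465.4, -59.1, 42.3]
ee_rot: [0.001, 0.656, 0.755, 0.0]
force: [-0.2, 0.3, -1.2]
grip_width: 0.419
grip_force: 60.7
time_s: 16.35
eef_pos: [465.0, -59.0, 37.3]
ee_rot: [0.0, 0.655, 0.755, 0.0]
force: [-0.6, 1.0, 6.7]
grip_width: 0.417
grip_force: 61.5
```

Contact is confirmed. Releasing, rising and turning back.

```bash
python3 -m crank '[[[0,0,0,0,0,0,85],[0,0,0,0,0,0,85],[0,0,0,0,0,0,85],[0,0,0,0,0,0,85],[0,0,0,0,0,0,85],[0,0,0,0,0,0,85],[0,0,-0.5,0,0,0,85],[0,0,-1,0,0,0,85]]]'; python3 -m crank '[[[0,0,-1,0,0,0,85],[0,0,-1,0,0,0,85],[0,0,-1,0,0,0,85],[0,0,-0.2,0,0,0.67,85],[0,0,0,0,0,0.67,85],[0,0,0,0,0,0,85],[0,0,0,0,0,0,85],[0,0,0,0,0,0,85]]]' >/dev/null;python3 -c "
from h import *
go(*POT['square'],42,BY)
cv2.imwrite('pics/w5.png',capture('wrist'))"
```

```text
time_s: 17.15
eef_pos: [463.8, -58.6, 73.6]
ee_rot: [-0.002, 0.656, 0.755, -0.001]
force: [0.6, -0.4, -0.5]
grip_width: 0.992
grip_force: 0.0
t 17.95 pos [464.7 -58.9 154.1] yaw 87.5 tilt 0.03 gw 0.9960969167532867 gf 0.0 F [1.1 1.1 0. ]
turn z units 0.01 shift units [-1.2  6.3  4.5]
```

View pics/w5.png

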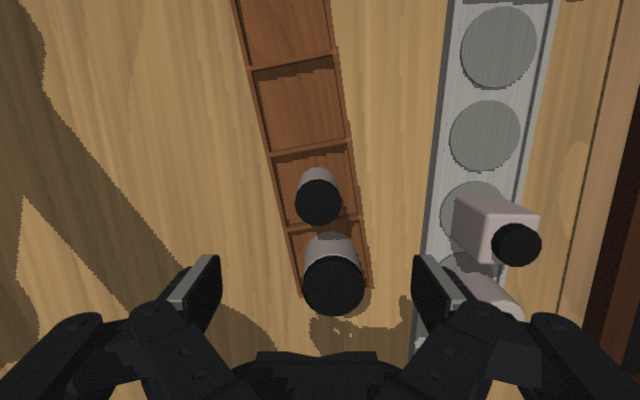

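Wide (333,285) and slim (318,195) stand upright in the two rightmost compartments. Next is the square pot at (500,230).

```bash
python3 -m crank '[[[-0.17,0.9,0,0,0,0,85],[-0.17,0.9,0,0,0,0,85],[-0.17,0.9,0,0,0,0,85],[-0.17,0.9,0,0,0,0,85],[-0.17,0.9,0,0,0,0,85],[-0.17,0.9,0,0,0,0,85],[-0.17,0.9,0,0,0,0,85],[0,0,0,0,0,0,85]]]' >/dev/null; python3 -m crank '[[[0,0,0.5,0,0,0,85],[0,0,1,0,0,0,85],[0,0,1,0,0,0,85],[0,0,1,0,0,0,85],[0,0,0.9,0,0,0,85],[0,0,0.1,0,0,0,85],[0,0,0,0,0,0,85],[0,0,0,0,0,0,30]]]'; python3 -m crank '[[[0,0,0,0,0,0,30],[0,0,0,0,0,0,30],[0,0,0,0,0,0,30],[0,0,0,0,0,0,30],[0,0,0,0,0,0,30],[0,0,0,0,0,0,30],[0,0,0,0,0,0,30],[0,0,0,0,0,0,30]]]';python3 -c "
from h import *
go(*SLOT['square'],36,RY)"
```

```text
time_s: 19.6
eef_pos: [621.2, -96.0, 43.2]
ee_rot: [0.001, 0.723, 0.691, 0.0]
force: [0.2, 0.3, 0.2]
grip_width: 0.85
grip_force: 0.0
time_s: 20.4
eef_pos: [621.5, -96.0, 43.1]
ee_rot: [0.001, 0.723, 0.691, 0.001]
force: [0.9, 0.4, 5.3]
grip_width: 0.523
grip_force: 61.5
t 20.4 pos [621.5 -96.   43.1] yaw 87.4 tilt 0.13 gw 0.5226199176310319 gf 61.51241898536682 F [0.9 0.4 5.3]
turn z units -1.34 shift units [ 5.4 -6.   0.3]
```

```bash
python3 -m crank '[[[0,0,-0.5,0,0,0,30],[0,0,-1,0,0,0,30],[0,0,-1,0,0,0,30],[0,0,-1,0,0,0,30],[0,0,-1,0,0,0,30],[0,0,0,0,0,-0.67,30],[0,0,0,0,0,-0.67,30],[0,0,0,0,0,0,30]]]' >/dev/null;  python3 -m crank '[[[0.77,-0.85,0,0,0,0,30],[0.77,-0.85,0,0,0,0,30],[0.77,-0.85,0,0,0,0,30],[0.77,-0.85,0,0,0,0,30],[0.77,-0.85,0,0,0,0,30],[0.77,-0.85,0,0,0,0,30],[0.77,-0.85,0,0,0,0,30],[0,0,0,0,0,0,30]]]'; python3 -c "
from h import *
go(453.5,16.5,39.1,RY)"
```

```text
time_s: 22.0
eef_pos: [452.1, 18.2, 154.6]
ee_rot: [-0.001, 0.656, 0.755, -0.0]
force: [0.6, 0.1, -2.4]
grip_width: 0.514
grip_force: 62.4
t 22.0 pos [452.1  18.2 154.6] yaw 98.0 tilt 0.09 gw 0.5142582783125814 gf 62.361735105514526 F [ 0.6  0.1 -2.4]
turn z units -0.01 shift units [-0.1  0.   4.6]
```

```bash
python3 -m crank '[[[-0.06,0.02,0.6,0,0,0,30],[0,0,1,0,0,0,30],[0,0,1,0,0,0,30],[0,0,1,0,0,0,30],[0,0,0.6,0,0,0,30],[0,0,0.2,0,0,0,30],[0,0,0.04,0,0,0,30],[0,0,0,0,0,0,30]]]'; python3 -m crank '[[[0,0,0.05,0,0,0,30],[0,0,0.04,0,0,0,30],[0,0,0.04,0,0,0,30],[0,0,0.04,0,0,0,30],[0,0,0.02,0,0,0,30],[0,0,0,0,0,0,30],[0,0,0,0,0,0,30],[0,0,0,0,0,0,30]]]'
```

```text
time_s: 22.8
eef_pos: [455.8, 15.0, 44.0]
ee_rot: [0.001, 0.656, 0.755, 0.0]
force: [-0.2, 0.5, -1.6]
grip_width: 0.512
grip_force: 62.3
time_s: 23.6
eef_pos: [455.4, 15.2, 39.1]
ee_rot: [0.0, 0.655, 0.755, 0.0]
force: [-1.2, 0.4, 6.1]
grip_width: 0.51
grip_force: 63.2
```

```bash
python3 -m crank '[[[0,0,0,0,0,0,85],[0,0,0,0,0,0,85],[0,0,0,0,0,0,85],[0,0,0,0,0,0,85],[0,0,0,0,0,0,85],[0,0,0,0,0,0,85],[0,0,-0.5,0,0,0,85],[0,0,-1,0,0,0,85]]]'; python3 -m crank '[[[0,0,-1,0,0,0,85],[0,0,-1,0,0,0,85],[0,0,-1,0,0,0,85],[0,0,-0.4,0,0,0.67,85],[0,0,0,0,0,0.67,85],[0,0,0,0,0,0,85],[0,0,0,0,0,0,85],[0,0,0,0,0,0,85]]]' >/dev/null;python3 -c "
from h import *
go(616.5,-170.5,46,BY)"
```

```text
time_s: 24.4
eef_pos: [454.2, 15.4, 75.4]
ee_rot: [-0.002, 0.656, 0.755, -0.001]
force: [0.3, -1.0, -0.4]
grip_width: 0.993
grip_force: 0.0
t 25.2 pos [455.1  15.2 160.8] yaw 87.5 tilt 0.04 gw 0.9958205209757697 gf 0.0 F [ 0.  -0.  -0.5]
turn z units 0.01 shift units [-7.1  6.8  4.6]
```

```bash
python3 -m crank '[[[-0.89,0.85,0,0,0,0,85],[-0.89,0.85,0,0,0,0,85],[-0.89,0.85,0,0,0,0,85],[-0.89,0.85,0,0,0,0,85],[-0.89,0.85,0,0,0,0,85],[-0.89,0.85,0,0,0,0,85],[-0.89,0.85,0,0,0,0,85],[-0.87,0.85,0,0,0,0,85]]]' >/dev/null; python3 -m crank '[[[0,0,0.5,0,0,0,85],[0,0,1,0,0,0,85],[0,0,1,0,0,0,85],[0,0,1,0,0,0,85],[0,0,0.9,0,0,0,85],[0,0,0.2,0,0,0,85],[0,0,0,0,0,0,85],[0,0,0,0,0,0,30]]]'; python3 -m crank '[[[0,0,0,0,0,0,30],[0,0,0,0,0,0,30],[0,0,0,0,0,0,30],[0,0,0,0,0,0,30],[0,0,0,0,0,0,30],[0,0,0,0,0,0,30],[0,0,0,0,0,0,30],[0,0,0,0,0,0,30]]]';python3 -c "
from h import *
go(442.9,91.5,42,RY)"
```

```text
time_s: 26.8
eef_pos: [617.4, -170.0, 47.3]
ee_rot: [0.001, 0.723, 0.691, 0.0]
force: [0.9, -0.7, 1.0]
grip_width: 0.852
grip_force: 0.0
time_s: 27.6
eef_pos: [617.5, -170.2, 47.6]
ee_rot: [0.001, 0.723, 0.691, 0.0]
force: [-0.1, 0.1, 5.9]
grip_width: 0.508
grip_force: 60.4
t 27.6 pos [ 617.5 -170.2   47.6] yaw 87.4 tilt 0.13 gw 0.5084233363389474 gf 60.36890745162964 F [-0.1  0.1  5.9]
turn z units -1.34 shift units [11.3 -5.4  0.2]
```

```bash
python3 -m crank '[[[0,0,-0.5,0,0,0,30],[0,0,-1,0,0,0,30],[0,0,-1,0,0,0,30],[0,0,-1,0,0,0,30],[0,0,-1,0,0,0,30],[0,0,0,0,0,-0.67,30],[0,0,0,0,0,-0.67,30],[0,0,0,0,0,0,30]]]' >/dev/null;  python3 -m crank '[[[0.94,-0.45,0,0,0,0,30],[0.94,-0.45,0,0,0,0,30],[0.94,-0.45,0,0,0,0,30],[0.94,-0.45,0,0,0,0,30],[0.94,-0.45,0,0,0,0,30],[0.94,-0.45,0,0,0,0,30],[0.94,-0.45,0,0,0,0,30],[0.94,-0.45,0,0,0,0,30]]]' >/dev/null; python3 -m crank '[[[0.94,-0.45,0,0,0,0,30],[0.94,-0.45,0,0,0,0,30],[0.94,-0.45,0,0,0,0,30],[0.94,-0.45,0,0,0,0,30],[0,0,0,0,0,0,30],[0,0,0,0,0,0,30],[0,0,0,0,0,0,30],[0,0,0,0,0,0,30]]]'; python3 -c "
from h import *
go(442.9,91.5,43.5,RY)"
```

```text
time_s: 30.0
eef_pos: [444.0, 89.6, 158.6]
ee_rot: [0.0, 0.656, 0.755, -0.0]
force: [-0.4, -1.2, -1.2]
grip_width: 0.505
grip_force: 61.9
t 30.0 pos [444.   89.6 158.6] yaw 98.0 tilt 0.01 gw 0.5053322061197726 gf 61.89172625541687 F [-0.4 -1.2 -1.2]
turn z units -0.01 shift units [ 0.1 -0.   4.6]
```

```bash
python3 -m crank '[[[0.06,0,0.6,0,0,0,30],[0,0,1,0,0,0,30],[0,0,1,0,0,0,30],[0,0,1,0,0,0,30],[0,0,0.6,0,0,0,30],[0,0,0.2,0,0,0,30],[0,0,0.04,0,0,0,30],[0,0,0,0,0,0,30]]]'; python3 -m crank '[[[0,0,0.05,0,0,0,30],[0,0,0.04,0,0,0,30],[0,0,0.04,0,0,0,30],[0,0,0.04,0,0,0,30],[0,0,0.01,0,0,0,30],[0,0,0,0,0,0,30],[0,0,0,0,0,0,30],[0,0,0,0,0,0,30]]]'
```

```text
time_s: 30.8
eef_pos: [443.9, 91.6, 48.2]
ee_rot: [0.0, 0.656, 0.755, 0.0]
force: [-0.0, 0.5, -2.5]
grip_width: 0.51
grip_force: 61.9
time_s: 31.6
eef_pos: [443.6, 91.7, 43.6]
ee_rot: [0.0, 0.655, 0.755, 0.0]
force: [-0.8, 0.6, 5.3]
grip_width: 0.507
grip_force: 62.8
```

```bash
python3 -m crank '[[[0,0,0,0,0,0,85],[0,0,0,0,0,0,85],[0,0,0,0,0,0,85],[0,0,0,0,0,0,85],[0,0,0,0,0,0,85],[0,0,0,0,0,0,85],[0,0,-0.5,0,0,0,85],[0,0,-1,0,0,0,85]]]' >/dev/null; python3 -m crank '[[[0,0,-1,0,0,0,85],[0,0,-1,0,0,0,85],[0,0,-1,0,0,0,85],[0,0,-1,0,0,0,85],[0,0,-1,0,0,0,85],[0,0,0,0,0,0,85],[0,0,0,0,0,0,85],[0,0,0,0,0,0,85]]]';python3 -c "
from h import *
a=cv2.resize(capture('scene')[70:270,150:450],None,fx=1.5,fy=1.5,interpolation=cv2.INTER_CUBIC)
b=cv2.resize(capture('side')[130:360,225:425],None,fx=1.7,fy=1.7,interpolation=cv2.INTER_CUBIC)
c=np.zeros((max(a.shape[0],b.shape[0]),a.shape[1]+b.shape[1],3),np.uint8);c[:a.shape[0],:a.shape[1]]=a;c[:b.shape[0],a.shape[1]:]=b
cv2.imwrite('pics/end.png',c)"
```

```text
time_s: 33.2
eef_pos: [442.9, 91.8, 204.6]
ee_rot: [-0.001, 0.655, 0.755, -0.001]
force: [-0.1, -0.2, 0.1]
grip_width: 0.991
grip_force: 0.0
```

View pics/end.png

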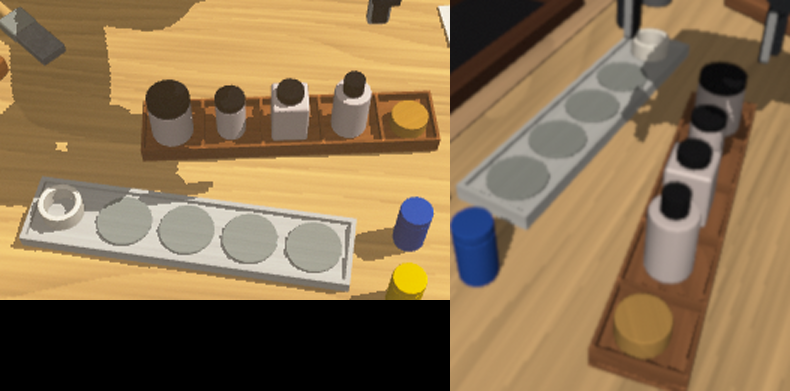

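All four pots stand upright in the rack: wide (170,115), slim (230,113), square (290,110) and tall (352,105), from the robot's right to its left. The gripper is clear.

```bash
python3 -c "
from rig import *
print(finish_job())"
```

```text
the job is handed in; nothing more can be done
None
```

All four ink pots are in the rack in reverse order, one per compartment and upright, and the job was handed in at about 33 s of the 96 s limit; no verdict was shown.

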